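Load a cast rail under the end hoods of a wash cradle

TASK

Load the shorter of the two cast rails into the blue wash cradle. It is longer than the opening between the steel end hoods, so tip it, feed one end down through the opening and under a hood, then level it and bring it back to the middle so that it lies flat on the cradle's floor, lengthwise and the same way up as it lies now, with both ends covered by the hoods about equally. Let go of it, and leave the longer rail where it lies.

Things in the scene. Friction and masses are not known exactly. Their poses are not given: they have to be found in the camera images.
- rail_centre (a point): Centre of the short cast rail, light grey metal, 241 mm long (own y), 50 wide (x), 29 high (z up), 0.55 kg, balanced at its middle; this point is half-way up, 14.5 mm above its underside. Lies flat on the bench (z = 0). Grip across the width at mid-length: sides upright, 48 to 50 mm apart up to 21 mm; above that only an off-centre rib, 20 mm wide.
- cradle: Blue tray, fixed, a steel hood over each end; 160 x 350 x 76 mm. Origin: centre of underside; y along it, z up; both ends alike. Floor at z = 6 mm; inside 150 wide, 340 long. Long walls' tops z = 49. Hoods (closed at end and sides) have lips at y = +-100, underside z = 70, top z = 77, so the opening is 200 mm long; a rail in the middle has 20 mm of each end covered.
- long_rail_centre (a point): Centre (14.5 mm above its underside) of the longer cast rail, a bystander of the same look: 300 mm long (own y), 50 mm wide, 29 mm high. Lies loose beside the short one; either may be the nearer to the robot.

How it is judged:
At the end, for the whole second after the job is handed in: The short rail lies flat (within 6 degrees) and the same way up on the cradle's floor, along it within 11 degrees, its centre within 15 mm of the cradle's middle lengthwise so that each end is at least 5 mm under its hood; it is released (y of rail_centre in the frame of cradle between -0.015 and 0.015 m and x of rail_centre in the frame of cradle between -0.06 and 0.06 m and z of rail_centre in the frame of cradle between 0.015 and 0.026 m and angle between the y axis of rail_centre and the y axis of cradle, either way round below 0.2 rad and angle between rail_centre's own z axis and vertical below 0.1 rad); the robot touches nothing.
It fails at once if the longer rail was moved by more than 30 mm (distance of long_rail_centre from where it was at the start of the episode above 0.03 m).
It also fails if it takes over 45 s, if anything falls off the work surface, if the arm or the gripper's body presses on something with over 40 N, if the wrist force passes 120 N, or if a joint passes its speed limit or range.

ROBOT

A 7-joint arm with a two-finger parallel gripper is mounted at the origin on a cart in front of the work surface, level with it; the furniture and walls round the work are solid. World frame = base frame: x ahead of the robot, y to its left, z up, the work surface at z = 0. Lengths are in m, angles in rad, forces in N, time in s.
With the tool pointing down it reaches from about 0.375 to 0.925 m from the base axis. Payload 3.1 kg.
Tool frame: the origin (TCP) lies on the centre line of the jaws, within the pads' length; the fingertips stand 25 mm ahead of it and the grasp point (between the pads) lies 6 mm ahead of it; z points along the fingers, y is the line along which they close (so a half turn about z gives the same grasp; the last joint's range is limited). The gripper opens to 85 mm and grips with 20 to 120 N. Pads are 22 mm wide; open, the fingers measure 114 mm over their backs; the gripper's body (76 mm by 85 mm) begins 54 mm behind the grasp point. The pads swing forward as they close: fully open they stand 13 mm farther back than shut.
Start: joints at [-1.289, 0.383, 0.044, 1.598, -0.018, 1.161, -0.05], TCP at [0.241, 0.604, 0.256] pointing down, gripper open.
Joint ranges: [-2.61, 2.61], [-0.41, 2.15], [-1.48, 1.57], [0, 2.5], [-1.57, 4.71], [0.05, 1.97], [-2.85, 2.85]. Speed limits (rad/s): [2.79, 2.79, 3.14, 3.14, 3.14, 3.14, 3.14].

INTERFACE

Orientations are given as a 3x3 rotation matrix whose columns are the frame's x, y, z axes.
In Python, from rig import monitor, cams, bot gives the robot as it stands. The module is installed in compiled form; this text tells all that it offers.
- The arm moves only by the tool send_rows, never from a script. Its argument "moves" is a list of rows, each a list of 6 numbers: the shift along the tool's x, y, z in cm, then the turn, a rotation vector about the tool's x, y, z in rad. A call has 1 to 10 rows; each row is the pose to reach, as a shift and turn from the pose commanded when the call began, along the tool's axes at that moment; what a row does not reach only later rows make up. A row lasts 1/12 s, in which the tool goes at most 41.7 mm and 7.16 degrees, less where a joint would pass 70% of its speed; a pose out of reach is approached as far as the arm can. A call with a gripper value outside its range is refused whole. "claw" is the opening, from 0 (shut) to 1 (fully open), set as the call begins (left out, the last holds). The fingers move at their own pace and stop on an object; "force" is the grip in N (left out, the last holds). Time passes only in rows, so rows that repeat a pose let the fingers close. It gives the time, the measured TCP pose, the force, the opening and the grip force at its end, in the units of the state.
- monitor.state(): the state, without advancing time (a new reading comes with each control period).
- cams.get_image(name): name is "scene" or "top" or "wrist"; returns a dict with "pixels" (480x640x3 uint8, red, green, blue), "range_z" (480x640 float32, m along the optical axis (not along the pixel's ray), 0 where there is no reading), "fx", "fy", "cx", "cy" (pixels), "dist_coeffs" ([k1, k2, p1, p2, k3] as OpenCV has them; the pictures are not rectified), "rvec" (rotation vector, rad) and "tvec" (3), from world to camera coordinates, as OpenCV has them. Camera axes: x right, y down, z forward; pixel columns grow to the right and rows downward; lengths in m; the calibration is good to about 2 mm. A picture is of the moment at which its call begins.
- bot.hand_in(): hands the job in; it is judged then, once.
The state is a dict: "clock": time; "joints": joint angles; "joint_vel": joint speeds; "effort": joint torques, N m; "ee_pos": TCP position; "ee_rot": TCP orientation; "force": force on the tool from outside, world axes, zero at the start; "moment": the same for the moment, N m; "opening": opening from 0.0 (shut) to 1.0 (fully open); "gripper_force": force on a finger pad.
Only numpy, scipy, OpenCV 4.12 (cv2) and the standard library are available. Lean on these libraries where they do the work, as an engineer would, in place of code of your own. Each camera call takes 0.05 s, during which the arm holds its last target. There are 200 camera calls.

## Working session

There is one attempt and no reset: what is moved stays moved. The work goes in short steps, Python scripts to look and compute and a tool call to move; the robot and the scene stay as the last step left them, time stands still between calls to the robot, and variables do not carry over. Pictures are saved under pics/ and viewed, at most 10 in all, crops included, and the job is handed in when it is done.

Besides the shell and the picture viewer there is one more tool, called as name(argument=value, ...) on one line, values as JSON. send_rows: Moves the arm, as the interface text tells. Its arguments: {"type":"object","properties":{"moves":{"type":"array"},"claw":{"type":"number"},"force":{"type":"number"}},"required":["moves"]}

```bash
mkdir -p pics; cat > h.py <<'E'
import numpy as np, cv2
from rig import monitor, cams, bot
def grab(n):
    d=cams.get_image(n); R=cv2.Rodrigues(np.array(d["rvec"],float))[0]; t=np.array(d["tvec"],float).ravel()
    K=np.array([[d["fx"],0,d["cx"]],[0,d["fy"],d["cy"]],[0,0,1.]])
    v,u=np.mgrid[0:480,0:640]
    p=cv2.undistortPoints(np.stack([u,v],-1).reshape(-1,1,2).astype(np.float32),K,np.array(d["dist_coeffs"],float)).reshape(480,640,2)
    z=d["range_z"]; c=np.dstack([p[...,0]*z,p[...,1]*z,z])
    W=(c-t)@R; W[z==0]=np.nan
    return d["pixels"],W
def save(im,n): cv2.imwrite("pics/"+n,im[...,::-1])
E
python3 - <<'E'
from h import *
im1,W1=grab("scene"); im2,W2=grab("top")
save(np.hstack([cv2.resize(im1,(400,300)),cv2.resize(im2,(400,300))]),"a.png"); save(im2,"top.png")
np.savez("top.npz",im=im2,W=W2); np.savez("scene.npz",im=im1,W=W1)
print(monitor.state())
E
```

```text
{'clock': 0.1, 'joints': array([-1.28881437,  0.3837574 ,  0.04386297,  1.59945073, -0.01788488,
        1.1612227 , -0.04990163]), 'joint_vel': array([-0.0001849 , -0.00299798,  0.00103071, -0.0024206 ,  0.00091211,
       -0.00360121,  0.00011537]), 'effort': array([ 3.08267889e-03, -4.34726250e+01,  1.02946401e+00, -2.50455308e+01,
        1.08612998e-02,  5.38138571e-03,  8.00903077e-07]), 'ee_pos': array([0.24068214, 0.60291816, 0.25499479]), 'ee_rot': array([[-9.28767522e-01,  3.70661985e-01, -7.63527438e-04],
       [ 3.70662740e-01,  9.28764629e-01, -2.32323645e-03],
       [-1.51998158e-04, -2.44075773e-03, -9.99997010e-01]]), 'force': array([ 0.53524811, -0.13354479,  0.18198183]), 'moment': array([ 0.02861163, -0.05218514,  0.00656947]), 'gripper_force': 0.0, 'opening': 1.0008100332569079}
```

View pics/a.png

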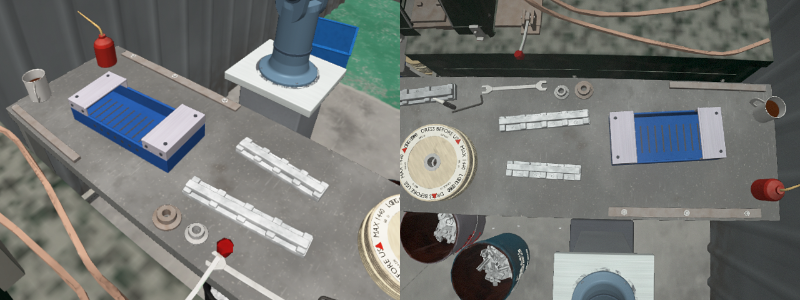

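View pics/top.png

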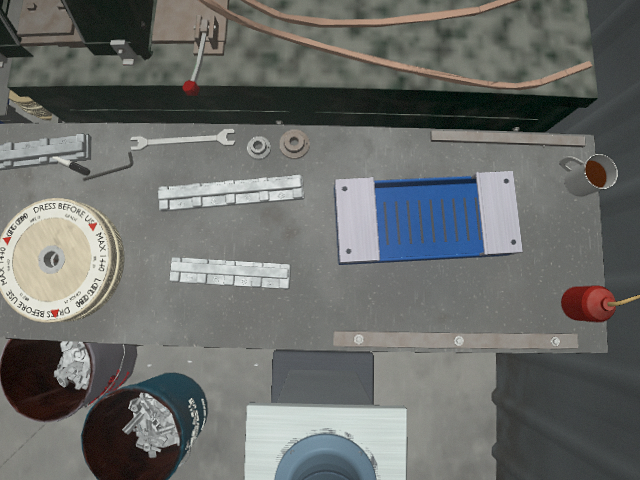

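The short rail is at about (230,273) in the top view and the long one at (231,193). The cradle is centred at about (429,217), with its hoods left and right. Next I'll measure them by depth.

```bash
python3 - <<'E'
from h import *
for f in("top","scene"):
    d=np.load(f+".npz"); im,W=d["im"],d["W"]
    if f=="top":
        for u,v in[(230,273),(231,193),(429,217),(325,470),(50,260)]: print(u,v,W[v,u].round(3))
    x,y,z=W[...,0],W[...,1],W[...,2]
    # rails: height 8..40mm
    m=((z>0.008)&(z<0.045)&(x>.3)&(x<.95)).astype(np.uint8)
    n,l,s,c=cv2.connectedComponentsWithStats(m)
    for i in range(1,n):
        if s[i,4]>600:
            P=W[l==i]; r=cv2.minAreaRect(P[:,:2].astype(np.float32)*1000)
            print(f,"rail?",s[i],r,np.percentile(P[:,2],[50,95]).round(4))
    m=((z>0.066)&(z<0.086)&(x>.3)&(x<.95)).astype(np.uint8)
    n,l,s,c=cv2.connectedComponentsWithStats(m)
    A=[]
    for i in range(1,n):
        if s[i,4]>500:
            P=W[l==i]; r=cv2.minAreaRect(P[:,:2].astype(np.float32)*1000); print(f,"hood",s[i],r,np.median(P[:,2]).round(4))
E
```

```text
230 273 [0.409 0.196 0.03 ]
231 193 [0.571 0.203 0.024]
429 217 [ 0.535 -0.204  0.006]
325 470 [0.063 0.002 0.091]
50 260 [0.424 0.573 0.022]
top rail? [ 616   38   24  258 2256] ((664.93994140625, -645.185791015625), (26.456253051757812, 569.798828125), 89.91316223144531) [0.0238 0.0422]
top rail? [  11   88  177    9 1150] ((786.1162719726562, 504.63140869140625), (6.962708950042725, 386.3037109375), 0.26420584321022034) [0.031  0.0435]
top rail? [ 197   88  395   20 2647] ((787.22802734375, -133.46139526367188), (7.413990497589111, 846.3441772460938), 0.06203755363821983) [0.0312 0.0438]
top rail? [ 430  130  156   17 1578] ((710.4605102539062, -379.06854248046875), (339.9993896484375, 25.148021697998047), 89.92674255371094) [0.0129 0.0155]
top rail? [   0  133   91   43 2447] ((645.3954467773438, 620.5794677734375), (91.66435241699219, 206.4126434326172), 4.6435418128967285) [0.0217 0.0343]
top rail? [ 158  174  146   37 3500] ((575.5438232421875, 206.65603637695312), (51.633602142333984, 300.1657409667969), 6.138051986694336) [0.0211 0.0312]
top rail? [  60  203   63  119 1173] 
[... 2712 characters left out ...]
5 581] ((627.4705810546875, -530.4600219726562), (86.50363159179688, 72.99877166748047), 23.9196720123291) 0.0743
scene hood [ 108  114   95   65 2466] ((534.8509521484375, -322.175537109375), (161.98397827148438, 79.66058349609375), 3.9727635383605957) 0.076
scene hood [ 226  166  102   83 3969] ((514.395751953125, -48.092681884765625), (162.54713439941406, 77.60997772216797), 3.709909439086914) 0.0763
scene hood [   0  201   81  106 1148] ((809.1414794921875, -258.55682373046875), (297.42572021484375, 24.46885871887207), 84.79287719726562) 0.0808
scene hood [   0  341   91   85 1359] ((928.7578735351562, -61.62572479248047), (16.90304946899414, 189.4835205078125), 6.195847988128662) 0.0769
```

The short rail is centred at (0.410, 0.1995) with its axis at 88.1°. The cradle is centred at (0.525, -0.186) with its axis at 94.4°. I'll add a helper that turns targets into row numbers.

```bash
cat >> h.py <<'E'
from scipy.spatial.transform import Rotation as Ro
def pose(yaw,tilt=0):   # yaw (deg) of tool x, tool down; tilt (deg) about tool y
    a=np.radians(yaw); x=np.array([np.cos(a),np.sin(a),0]); z=np.array([0,0,-1.])
    return np.c_[x,np.cross(z,x),z]@Ro.from_rotvec([0,np.radians(tilt),0]).as_matrix()
def row(p,R,p0=None,R0=None):
    s=monitor.state(); p0=s["ee_pos"] if p0 is None else p0; R0=s["ee_rot"] if R0 is None else R0
    d=R0.T@(np.array(p)-p0)*100; w=Ro.from_matrix(R0.T@R).as_rotvec()
    return d.round(2).tolist()+w.round(4).tolist()
E
python3 - <<'E'
from h import *
print(row([.410,.1995,.16],pose(88.1)))
E
```

```text
[-30.68, -31.17, 9.58, -0.002, 0.0016, 1.2242]
```

send_rows(moves=[[-30.7,-31.2,9.6,0,0,1.224],[-30.7,-31.2,9.6,0,0,1.224],[-30.7,-31.2,9.6,0,0,1.224],[-30.7,-31.2,9.6,0,0,1.224],[-30.7,-31.2,9.6,0,0,1.224],[-30.7,-31.2,9.6,0,0,1.224],[-30.7,-31.2,9.6,0,0,1.224],[-30.7,-31.2,9.6,0,0,1.224],[-30.7,-31.2,9.6,0,0,1.224],[-30.7,-31.2,9.6,0,0,1.224]], claw=0.9)

```text
clock: 0.93
ee_pos: [0.3985, 0.2264, 0.1665]
ee_rot: [[0.038, 0.999, -0.0], [0.999, -0.038, 0.0], [0.0, -0.0, -1.0]]
force: [1.2, 0.0, 0.2]
opening: 0.899
gripper_force: 0.0
```

send_rows(moves=[[0,0,0,0,0,0]])

```text
clock: 1.02
ee_pos: [0.3999, 0.2183, 0.1649]
ee_rot: [[0.049, 0.999, -0.003], [0.999, -0.049, -0.007], [-0.007, -0.003, -1.0]]
force: [-0.4, 0.4, -0.4]
opening: 0.898
gripper_force: 0.0
```

```bash
python3 - <<'E'
from h import *
s=monitor.state(); print(s["clock"],s["ee_pos"],s["ee_rot"].round(3).tolist(),s["joints"].round(2))
im,W=grab("wrist"); save(im,"w1.png")
z=W[...,2]; m=((z>0.008)&(z<0.045)).astype(np.uint8)
n,l,st,c=cv2.connectedComponentsWithStats(m)
for i in range(1,n):
    if st[i,4]>600:
        P=W[l==i]; print(st[i],cv2.minAreaRect(P[:,:2].astype(np.float32)*1000),np.percentile(P[:,2],[50,95]))
print(row([.410,.1995,.16],pose(88.1)))
E
```

```text
1.0167 [0.39987026 0.21832226 0.16491357] [[0.049, 0.999, -0.003], [0.999, -0.049, -0.007], [-0.007, -0.003, -1.0]] [-0.98  0.13  0.41  2.15 -0.06  0.88 -0.58]
[  501    14    80   357 22994] ((572.5795288085938, 212.57797241210938), (50.74602508544922, 289.7473449707031), 6.219729423522949) [0.0221991  0.03084149]
[  296    79    72   298 18584] ((409.45355224609375, 199.76565551757812), (239.781494140625, 49.75564193725586), 87.94244384765625) [0.02208342 0.0307219 ]
[ 606  249   34   51 1291] ((664.96630859375, 152.6737060546875), (31.59090232849121, 49.85934066772461), 15.149007797241211) [0.01146288 0.02313245]
[ 591  316   49   57 2119] ((673.97314453125, 80.23360443115234), (42.1234245300293, 63.178287506103516), 1.0725386142730713) [0.01432337 0.02334715]
[   0  378   36   79 1508] ((79.32830810546875, 29.055126190185547), (77.23745727539062, 33.50693893432617), 89.9499740600586) [0.01343751 0.02904541]
[471 428  45  34 941] ((552.4480590820312, -8.269986152648926), (43.335792541503906, 5.336916446685791), 5.298522472381592) [0.03275225 0.04385127]
[-2.26, 1.19, 0.57, -0.0023, 0.0034, -0.0099]
```

View pics/w1.png

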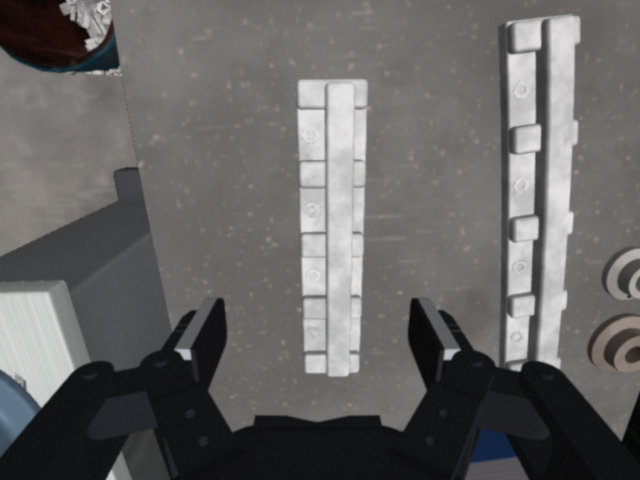

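The short rail runs upright at about (332,228) and is well between the open fingers; the long rail, at (540,200), is clear of them. The refined centre is (0.4095, 0.1998).

send_rows(moves=[[-1,0.6,2,0,0,-0.005],[-2.2,1.1,4,0,0,-0.01],[-2.2,1.1,7,0,0,-0.01],[-2.2,1.1,9,0,0,-0.01],[-2.2,1.1,10,0,0,-0.01],[-2.2,1.1,10,0,0,-0.01],[-2.2,1.1,10,0,0,-0.01]])

```text
clock: 1.65
ee_pos: [0.4086, 0.2069, 0.067]
ee_rot: [[0.021, 1.0, -0.001], [1.0, -0.021, -0.0], [-0.0, -0.001, -1.0]]
force: [-0.3, 0.2, -0.1]
opening: 0.901
gripper_force: 0.0
```

```bash
python3 - <<'E'
from h import *
s=monitor.state(); print(s["clock"],s["ee_pos"],s["ee_rot"].round(3).tolist(),s["joints"].round(2))
print(row([.4095,.1998,.029],pose(88.0)))
E
```

```text
1.65 [0.40857946 0.20685399 0.06698947] [[0.021, 1.0, -0.001], [1.0, -0.021, -0.0], [-0.0, -0.001, -1.0]] [-0.9   0.32  0.38  2.2  -0.2   0.65 -0.4 ]
[-0.7, 0.11, 3.8, -0.0006, 0.0003, 0.0135]
```

send_rows(moves=[[-0.5,0.1,1.2,0,0,0.013],[-0.7,0.1,2.5,0,0,0.013],[-0.7,0.1,3.4,0,0,0.013],[-0.7,0.1,3.8,0,0,0.013],[-0.7,0.1,3.8,0,0,0.013],[-0.7,0.1,3.8,0,0,0.013]])

```text
clock: 2.15
ee_pos: [0.4101, 0.1997, 0.0296]
ee_rot: [[0.035, 0.999, 0.001], [0.999, -0.035, 0.001], [0.001, 0.001, -1.0]]
force: [-0.4, 0.3, 0.4]
opening: 0.9
gripper_force: 0.0
```

send_rows(moves=[[0,0,0,0,0,0],[0,0,0,0,0,0],[0,0,0,0,0,0],[0,0,0,0,0,0],[0,0,0,0,0,0],[0,0,0,0,0,0],[0,0,0,0,0,0]], claw=0.4, force=70)

```text
clock: 2.73
ee_pos: [0.4102, 0.1995, 0.0301]
ee_rot: [[0.036, 0.999, 0.001], [0.999, -0.036, 0.001], [0.001, 0.0, -1.0]]
force: [-1.4, -0.5, 7.4]
opening: 0.556
gripper_force: 72.0
```

send_rows(moves=[[0,0,-1,0,0,0],[0,0,-3,0,0,0],[0,0,-6,0,0,0],[0,0,-9,0,0,0],[0,0,-12,0,0,0],[0,0,-15,0,0,0],[0,0,-17,0,0,0],[0,0,-17,0,0,0],[0,0,-17,0,0,0]], claw=0.2)

```text
clock: 3.48
ee_pos: [0.4095, 0.1991, 0.1994]
ee_rot: [[0.036, 0.999, 0.001], [0.999, -0.036, 0.002], [0.002, 0.001, -1.0]]
force: [-0.9, 0.5, -5.5]
opening: 0.556
gripper_force: 74.8
```

```bash
python3 - <<'E'
from h import *
s=monitor.state(); print(s["clock"],s["ee_pos"],s["force"],s["opening"],s["gripper_force"],s["joints"].round(2))
im,W=grab("top"); im2,W2=grab("scene")
save(np.hstack([im[120:360,150:550],im2[100:340,230:630]]),"g1.png")
for tilt in(20,-20): print(tilt,pose(94.4,tilt).round(2).tolist())
print(row([.527,-.186,.22],pose(94.4)))
E
```

```text
3.4833 [0.40953483 0.19908536 0.19940602] [-0.94694422  0.54846882 -5.53210054] 0.5559561806586567 74.81093779206276 [-0.97  0.07  0.45  2.12 -0.04  0.95 -0.54]
20 [[-0.07, 1.0, -0.03], [0.94, 0.08, 0.34], [0.34, 0.0, -0.94]]
-20 [[-0.07, 1.0, 0.03], [0.94, 0.08, -0.34], [-0.34, 0.0, -0.94]]
[-37.95, 13.29, -2.25, -0.0037, 0.0024, -0.1128]
```

View pics/g1.png

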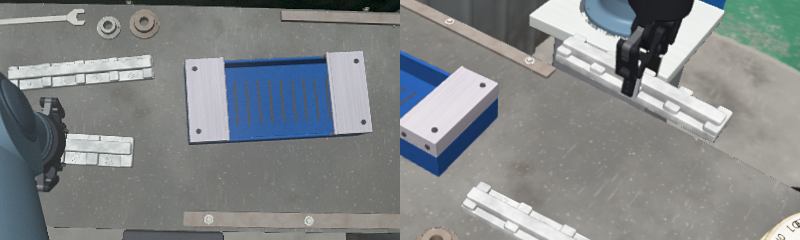

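The rail is held level: in the scene half of the picture it lies at about (640,90). Now the insertion waypoints. The plan is to feed the low end under the +y hood at 20°.

```bash
cat >> h.py <<'E'
C=np.array([.525,-.1855]); YAW=94.4; U=np.array([np.cos(np.radians(YAW)),np.sin(np.radians(YAW))])
def wp(yr,zr,th,g=30):   # low-end bottom corner in cradle (mm), tilt deg -> tool pose
    s,c=np.sin(np.radians(th)),np.cos(np.radians(th))
    Y=yr-120.5*c+g*s; Z=zr+120.5*s+g*c
    return np.r_[C+U*Y/1000,Z/1000],pose(YAW,-th)
E
python3 - <<'E'
from h import *
print(wp(60,120,20)[0]); print(row(*wp(60,120,20)))
E
```

```text
[ 0.5282968  -0.22834571  0.18940421]
[-42.17, 13.58, 0.82, -0.0234, -0.3463, -0.111]
```

send_rows(moves=[[-1,0.5,0,0,0,0],[-4,1.5,0,0,0,-0.02],[-8,3,0,0,-0.03,-0.03],[-12,4.5,0,0,-0.06,-0.05],[-16,6,0,0,-0.1,-0.07],[-20,7.5,0,-0.01,-0.14,-0.08],[-24,9,0.2,-0.01,-0.18,-0.09],[-28,10.5,0.4,-0.015,-0.22,-0.1],[-31,11.5,0.6,-0.02,-0.26,-0.11],[-34,12,0.6,-0.02,-0.29,-0.11]])

```text
clock: 4.42
ee_pos: [0.5162, -0.1476, 0.1905]
ee_rot: [[-0.071, 0.997, 0.021], [0.955, 0.074, -0.289], [-0.29, -0.001, -0.957]]
force: [-0.1, 0.5, -4.8]
opening: 0.558
gripper_force: 74.8
```

```bash
python3 - <<'E'
from h import *
s=monitor.state(); print(s["joints"].round(2),s["ee_pos"])
print(row(*wp(60,120,20)))
E
```

```text
[-0.59  0.26  0.71  2.02  0.16  0.87  0.08] [ 0.51619111 -0.14759594  0.19053514]
[-7.76, 0.61, 2.47, -0.0014, -0.0553, -0.0022]
```

send_rows(moves=[[-2.5,0.2,1,0,-0.02,0],[-5,0.4,2,0,-0.04,0],[-7,0.5,2.4,0,-0.055,0],[-7.5,0.6,2.5,0,-0.055,0],[-7.5,0.6,2.5,0,-0.055,0],[-7.5,0.6,2.5,0,-0.055,0]])

```text
clock: 4.92
ee_pos: [0.5282, -0.2223, 0.1888]
ee_rot: [[-0.07, 0.997, 0.026], [0.939, 0.075, -0.336], [-0.337, 0.001, -0.941]]
force: [-0.3, 1.2, -4.8]
opening: 0.558
gripper_force: 74.8
```

```bash
python3 - <<'E'
from h import *
s=monitor.state(); print(s["ee_pos"],s["ee_rot"].round(3).tolist(),s["joints"].round(2))
for n in("top","scene"):
    im,W=grab(n); np.savez("b"+n,im=im,W=W)
    if n=="top": a=im[120:360,300:620]
    else: b=im[0:240,20:420]
    # points on the rail above the opening: cradle frame
    P=W.reshape(-1,3); X=(P[:,:2]-C)@np.array([U[1],-U[0]])*1000; Y=(P[:,:2]-C)@U*1000; Z=P[:,2]*1000
    px=im.reshape(-1,3).astype(int)
    k=(abs(X)<40)&(Y>-210)&(Y<90)&(Z>90)&(px.min(1)>110)&(px.max(1)-px.min(1)<40)
    if k.sum()>50:
        q=np.polyfit(Y[k],Z[k],1); print(n,k.sum(),"slope deg",np.degrees(np.arctan(q[0])),"Y",np.percentile(Y[k],[0.5,99.5]),"X",np.percentile(X[k],[1,99]),"Z",np.percentile(Z[k],[1,99]))
save(np.hstack([a,b]),"i1.png")
print(row(*wp(60,120,20))); 
p,R=wp(60,37,20); print(row(p,R))
E
```

```text
[ 0.52818416 -0.22225139  0.18878092] [[-0.07, 0.997, 0.026], [0.939, 0.075, -0.336], [-0.337, 0.001, -0.941]] [-0.48  0.32  0.74  1.98  0.15  0.82  0.2 ]
top 1398 slope deg -17.697021530450172 Y [-151.28183533   73.19548394] X [-23.21735573  24.70445636] Z [139.62538022 227.33549633]
scene 3532 slope deg -15.511810315129813 Y [-149.35078226   74.02323173] X [-23.52020378  31.3344741 ] Z [132.58326194 333.48109468]
[-0.67, -0.13, 0.24, 0.0022, -0.0053, 0.0001]
[2.13, -0.15, 8.05, 0.0022, -0.0053, 0.0001]
```

View pics/i1.png

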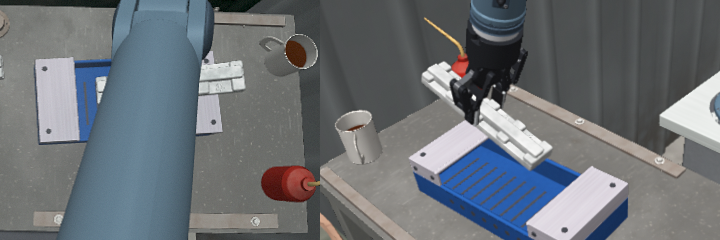

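The rail is tilted about 20° with the low end over the opening (Y≈+66), and the high end is above the −y hood at Y≈−160. Descend.

send_rows(moves=[[0.2,0,1,0,0,0],[0.6,0,2.5,0,0,0],[1.1,0,4.5,0,0,0],[1.6,-0.1,6.5,0,0,0],[1.8,-0.1,7.6,0,0,0],[1.8,-0.1,8,0,0,0],[1.8,-0.1,8,0,0,0],[1.8,-0.1,8,0,0,0]])

```text
clock: 5.68
ee_pos: [0.53, -0.2336, 0.1097]
ee_rot: [[-0.07, 0.997, 0.03], [0.938, 0.076, -0.338], [-0.339, 0.005, -0.941]]
force: [1.1, 0.0, -3.4]
opening: 0.556
gripper_force: 74.8
```

```bash
python3 - <<'E'
from h import *
s=monitor.state(); print(s["ee_pos"],s["force"],s["ee_rot"][:,0])
for w in[(60,37,20),(100,22,20),(135,9.5,20)]: print(w,row(*wp(*w)))
E
```

```text
[ 0.53003516 -0.23362562  0.1096843 ] [ 1.10150738  0.00654216 -3.40092037] [-0.06967301  0.9381701  -0.33909076]
(60, 37, 20) [0.62, -0.13, 0.12, 0.0042, -0.0031, -0.0025]
(100, 22, 20) [4.89, -0.15, 0.18, 0.0042, -0.0031, -0.0025]
(135, 9.5, 20) [8.61, -0.16, 0.17, 0.0042, -0.0031, -0.0025]
```

send_rows(moves=[[0.8,0,0.1,0,0,0],[1.8,-0.1,0.15,0,0,0],[2.9,-0.1,0.15,0,0,0],[4,-0.1,0.15,0,0,0],[5.1,-0.1,0.15,0,0,0],[6.2,-0.1,0.15,0,0,0],[7.2,-0.1,0.15,0,0,0],[8,-0.1,0.15,0,0,0],[8.4,-0.1,0.15,0,0,0],[8.4,-0.1,0.15,0,0,0]])

```text
clock: 6.52
ee_pos: [0.5226, -0.1537, 0.0787]
ee_rot: [[-0.072, 0.997, 0.029], [0.938, 0.078, -0.337], [-0.338, 0.003, -0.941]]
force: [0.5, 0.1, -5.0]
opening: 0.553
gripper_force: 74.9
```

```bash
python3 - <<'E'
from h import *
s=monitor.state(); print(s["ee_pos"],s["force"],s["ee_rot"][:,0])
ims=[]
for n in("top","scene"):
    im,W=grab(n)
    P=W.reshape(-1,3); X=(P[:,:2]-C)@np.array([U[1],-U[0]])*1000; Y=(P[:,:2]-C)@U*1000; Z=P[:,2]*1000
    px=im.reshape(-1,3).astype(int)
    k=(abs(X)<40)&(Y>-140)&(Y<-50)&(Z>85)&(Z<145)&(px.min(1)>110)
    if k.sum()>50: print(n,k.sum(),"Y",np.percentile(Y[k],[0.5,99]),"Z",np.percentile(Z[k],[1,99]))
    ims.append(im[120:360,300:620] if n=="top" else im[0:240,20:420])
save(np.hstack(ims),"i2.png")
for w in[(135,9.5,20),(140,9.5,15),(145,9.5,10),(148,9,5),(150,8.5,0)]: print(w,row(*wp(*w)))
E
```

```text
[ 0.52260947 -0.15365164  0.07874566] [ 0.46524975  0.1130545  -5.03873996] [-0.07208259  0.93829311 -0.33824568]
top 522 Y [-84.35429674 -50.2288939 ] Z [ 89.48821895 118.11124252]
scene 574 Y [-88.24048795 -50.57819526] Z [ 87.77432068 116.60945017]
(135, 9.5, 20) [0.22, 0.0, -0.02, 0.0032, -0.003, -0.0028]
(140, 9.5, 15) [0.47, -0.0, 0.87, 0.0034, 0.0843, -0.0026]
(145, 9.5, 10) [0.81, -0.01, 1.78, 0.0035, 0.1716, -0.0025]
(148, 9, 5) [1.08, -0.01, 2.81, 0.0036, 0.2588, -0.0023]
(150, 8.5, 0) [1.35, -0.01, 3.87, 0.0037, 0.3461, -0.0022]
```

View pics/i2.png

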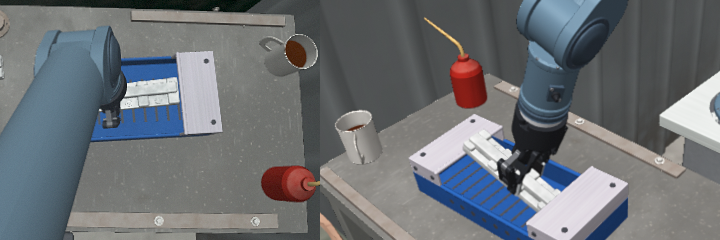

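The low end is under the +y hood (top view, left side, hidden by the arm). The high end is inside the −y lip at Y≈−86 to −94, above hood height. Now level it while moving slightly on.

send_rows(moves=[[0.5,0,0.2,0,0.02,0],[0.7,0,0.5,0,0.05,0],[0.75,0,0.87,0,0.085,0],[0.85,0,1.3,0,0.13,0],[0.95,0,1.78,0,0.172,0],[1.05,0,2.3,0,0.215,0],[1.15,0,2.81,0,0.259,0],[1.3,0,3.35,0,0.305,0],[1.35,0,3.8,0,0.346,0],[1.35,0,3.8,0,0.346,0]])

```text
clock: 7.45
ee_pos: [0.5217, -0.1599, 0.0387]
ee_rot: [[-0.069, 0.998, 0.004], [0.998, 0.069, -0.0], [-0.001, 0.003, -1.0]]
force: [-1.1, -1.0, -4.3]
opening: 0.554
gripper_force: 74.8
```

```bash
python3 - <<'E'
from h import *
s=monitor.state(); print(s["ee_pos"],s["force"],s["moment"],s["ee_rot"][:,0],s["opening"])
for w in[(150,8.5,0),(120.5,8.5,0),(120.5,6.5,0)]: print(w,row(*wp(*w)))
E
```

```text
[ 0.52171167 -0.15994291  0.03870763] [-1.06595115 -1.00918257 -4.32994996] [-0.11084384  0.07802854 -0.01289485] [-6.89926881e-02  9.97617039e-01 -5.02493842e-04] 0.5543093817073309
(150, 8.5, 0) [0.38, 0.13, 0.02, 0.0035, 0.0005, -0.0077]
(120.5, 8.5, 0) [-2.57, 0.15, 0.02, 0.0035, 0.0005, -0.0077]
(120.5, 6.5, 0) [-2.57, 0.15, 0.22, 0.0035, 0.0005, -0.0077]
```

send_rows(moves=[[-0.4,0.1,0,0,0,0],[-1,0.1,0,0,0,0],[-1.6,0.1,0,0,0,0],[-2.2,0.1,0,0,0,0],[-2.7,0.1,0,0,0,0],[-2.7,0.1,0,0,0,0],[-2.7,0.1,0,0,0,0],[-2.7,0.1,0,0,0,0]])

```text
clock: 8.12
ee_pos: [0.5257, -0.1819, 0.0389]
ee_rot: [[-0.076, 0.997, 0.004], [0.997, 0.076, 0.001], [0.001, 0.004, -1.0]]
force: [0.3, -0.3, -4.2]
opening: 0.555
gripper_force: 74.8
```

```bash
python3 - <<'E'
from h import *
s=monitor.state(); print(s["ee_pos"],s["force"],s["ee_rot"][:,0],s["opening"])
print(row(*wp(120.5,6.5,0)))
E
```

```text
[ 0.52572511 -0.18187824  0.03892501] [ 0.3226451  -0.3333517  -4.19716944] [-7.56795152e-02  9.97131815e-01  8.68525689e-04] 0.5554827118058093
[-0.36, -0.1, 0.24, 0.0036, -0.0009, -0.001]
```

send_rows(moves=[[-0.2,0,0.05,0,0,0],[-0.3,0,0.1,0,0,0],[-0.3,0,0.15,0,0,0],[-0.3,0,0.2,0,0,0],[-0.3,0,0.22,0,0,0],[-0.3,0,0.22,0,0,0]])

```text
clock: 8.62
ee_pos: [0.5259, -0.1852, 0.0367]
ee_rot: [[-0.075, 0.997, 0.004], [0.997, 0.075, 0.001], [0.001, 0.004, -1.0]]
force: [-0.5, 0.9, -4.7]
opening: 0.554
gripper_force: 74.8
```

```bash
python3 - <<'E'
from h import *
s=monitor.state(); print(s["ee_pos"],s["force"],s["opening"])
print(row(*wp(120.5,6,0)))
E
```

```text
[ 0.52591852 -0.1851791   0.03666962] [-0.45951528  0.8880191  -4.65467137] 0.5541906426293405
[-0.03, -0.09, 0.07, 0.0036, -0.0006, -0.0013]
```

send_rows(moves=[[0,0,0.05,0,0,0],[0,0,0.05,0,0,0],[0,0,0.05,0,0,0]])

```text
clock: 8.87
ee_pos: [0.5261, -0.1852, 0.0364]
ee_rot: [[-0.075, 0.997, 0.004], [0.997, 0.075, 0.001], [0.001, 0.004, -1.0]]
force: [-0.1, 0.4, -4.3]
opening: 0.558
gripper_force: 74.8
```

send_rows(moves=[[0,0,0,0,0,0],[0,0,0,0,0,0],[0,0,0,0,0,0],[0,0,0,0,0,0],[0,0,0,0,0,0]], claw=0.75)

```text
clock: 9.28
ee_pos: [0.5266, -0.1855, 0.0368]
ee_rot: [[-0.075, 0.997, 0.005], [0.997, 0.075, 0.0], [0.0, 0.005, -1.0]]
force: [0.6, -0.3, 0.2]
opening: 0.749
gripper_force: 0.0
```

send_rows(moves=[[0,0,-0.5,0,0,0],[0,0,-1.5,0,0,0],[0,0,-3,0,0,0],[0,0,-5,0,0,0],[0,0,-8,0,0,0],[0,0,-11,0,0,0],[0,0,-15,0,0,0],[2,0,-18,0,0,0],[5,0,-20,0,0,0],[8,0,-20,0,0,0]])

```text
clock: 10.12
ee_pos: [0.5227, -0.1073, 0.2433]
ee_rot: [[-0.071, 0.997, 0.017], [0.997, 0.071, 0.0], [-0.001, 0.017, -1.0]]
force: [1.1, 0.5, 0.5]
opening: 0.753
gripper_force: 0.0
```

send_rows(moves=[[4,0,0,0,0,0],[8,0,0,0,0,0],[12,0,0,0,0,0],[16,0,0,0,0,0],[20,0,0,0,0,0],[24,0,0,0,0,0],[24,0,0,0,0,0],[24,0,0,0,0,0]])

```text
clock: 10.78
ee_pos: [0.5006, 0.1372, 0.2373]
ee_rot: [[-0.082, 0.997, 0.005], [0.997, 0.082, 0.002], [0.001, 0.005, -1.0]]
force: [-0.6, -1.2, 0.7]
opening: 0.75
gripper_force: 0.0
```

```bash
python3 - <<'E'
from h import *
im,W=grab("top"); im2,W2=grab("scene")
save(np.hstack([im[140:300,300:560],im2[60:220,60:320]]),"f.png")
for n,i,w in(("top",im,W),("scene",im2,W2)):
    P=w.reshape(-1,3); X=(P[:,:2]-C)@np.array([U[1],-U[0]])*1000; Y=(P[:,:2]-C)@U*1000; Z=P[:,2]*1000
    k=(abs(X)<50)&(abs(Y)<96)&(Z>20)&(Z<45)
    A=np.c_[X[k],Y[k],np.ones(k.sum())]; q=np.linalg.lstsq(A,Z[k],rcond=None)[0]
    print(n,k.sum(),cv2.minAreaRect(np.c_[X,Y][k].astype(np.float32)),"Zmax",np.percentile(Z[k],[5,50,95]),q)
s=monitor.state(); print(s["clock"],s["ee_pos"],s["force"])
E
```

```text
top 1835 ((1.5677642822265625, -0.5174331665039062), (190.8488006591797, 50.04075241088867), 89.52676391601562) Zmax [20.43164966 32.22623003 37.55805886] [1.84351219e-01 1.13806785e-03 2.98498108e+01]
scene 1552 ((1.292318344116211, -13.43115234375), (164.79287719726562, 51.18396759033203), 89.85037994384766) Zmax [20.54159074 32.13735117 37.04558664] [-1.46970268e-02  6.47489497e-03  3.05519932e+01]
10.8833 [0.50128992 0.13253975 0.23700445] [ 0.43937415 -0.94304582 -0.8688432 ]
```

View pics/f.png

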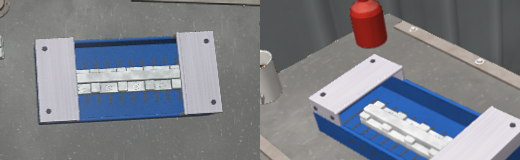

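The rail lies flat and level at (130,78) in the top half of the picture. It is straight along the cradle, and both ends run under the hoods. The arm is clear, so I'm handing in.

```bash
python3 -c "
from rig import bot
print(bot.hand_in())"
```

```text
the job is handed in; nothing more can be done
None
```

I handed the job in at about 11 s. The short rail lies flat in the cradle, lengthwise and released, with both ends under the hoods. By the placing pose it is centred to within a few mm, though the hidden ends could not be measured. The longer rail was not touched, and hand-in returned no verdict.

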